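# Nudge a practice jaw onto its locating pins

### The arm

A 6-joint arm with a two-finger parallel gripper is mounted at the origin on the work surface. World frame = base frame: x ahead of the robot, y to its left, z up, the work surface at z = 0. Lengths are in mm, angles in rad, forces in N, time in s.
With the tool pointing down it reaches from about 300 to 775 mm from the base axis. Payload 14.6 kg.
Tool frame: the origin (TCP) lies at the very end of the fingers, on their centre line; the grasp point (between the pads) lies 19 mm behind it; z points along the fingers, y is the line along which they close (so a half turn about z gives the same grasp; the last joint's range is limited). The gripper opens to 94 mm and grips with 3 to 60 N. Pads are 16 mm wide; open, the fingers measure 119 mm over their backs; the gripper's body (75 mm by 177 mm) begins 78 mm behind the grasp point.
Start: joints at [-1.185, 0.3, 1.521, -0, 1.321, -0.067], TCP at [240.609, -494.567, 205.446] pointing down, gripper open.
Joint ranges: [-3.03, 3.03], [-0.79, 2.21], [0.23, 2.52], [-1.04, 4.18], [0, 3.07], [-2.55, 2.55]. Speed limits (rad/s): [2.22, 2.22, 2.57, 3.14, 3.14, 3.14].

### API

Orientations are given as [roll, pitch, yaw] about the fixed x, y, z axes, in that order (R = Rz(yaw) Ry(pitch) Rx(roll)).
In Python, from cell import read_state, viewer, manip, models gives the robot as it stands.
- The arm moves only by the tool carry_out, never from a script. Its argument "deltas" is a list of rows, each an object with "dp": the shift along the tool's x, y, z in mm, a list of three; "roll": the turn about the tool's z in degrees; "gripper": the opening, from -1 (shut) to 1 (fully open), so that 0 is half open. In form: [{"dp": [tx, ty, tz], "roll": roll, "gripper": gripper}, ...]. A call has 1 to 12 rows; each row is the pose to reach, as a shift and turn from the pose commanded when the call began, along the tool's axes at that moment; what a row does not reach only later rows make up. A row lasts 1/12 s, in which the tool goes at most 41.7 mm and 7.16 degrees, less where a joint would pass 70% of its speed; a pose out of reach is approached as far as the arm can. A call with a gripper value outside its range is refused whole. The fingers move at their own pace and stop on an object; "newtons" is the grip in N (left out, the last holds). Time passes only in rows, so rows that repeat a pose let the fingers close. It gives the time, the measured TCP pose, the force, the opening and the grip force at its end, in the units of the state.
- read_state(): the state, without advancing time (a new reading comes with each control period).
- viewer.camera(name): name is "scene" or "top"; returns the picture (384x512x3 uint8, red, green, blue); there is no depth.
- viewer.camera_params(name): a dict with "fovy" (degrees; the focal length in pixels is half the picture's height over the tangent of half this angle, whatever the lens; pixels are square), "cx", "cy" (the principal point, pixels), "k1" (the pictures are not rectified: a ray, as slopes to the right and down, at radius r is drawn at 1 + k1 r^2 times it, then the intrinsics apply), "eye" and "attitude" of the camera in the world. Camera axes: x right, y up, looking along -z (the intrinsics and any distortion apply to the point x, -y, -z); pixel columns grow to the right and rows downward; lengths in mm; the calibration is good to about 2 mm. A picture is of the moment at which its call begins. camera_params takes no time and is no camera call.
- manip.sign_off(): hands the job in; it is judged then, once.
Trained networks look in the newest picture that a camera, given by its name, has taken for a name from the list of things; names that differ only in an ending like _2 or _b are one class to them, and where a whole thing is asked for, a point or a joint stands for the part that bears it (a point fixed in the world has none). Each returns a list of dicts, best first, with "p" (0 to 1); they miss things now and then, are a little off and sometimes report something else, mostly with a low value. They report only what shows in the picture. A call takes as long as a camera call. They do not tell look-alikes from the thing itself.
- models.cut_out(camera, label): "region" (384x512 bool, what is visible of it) and "box" ([left, top, right, bottom] in pixels, round what is visible of it).
The state is a dict: "clock": time; "joints": joint angles; "qd": joint speeds; "effort": joint torques, N m; "eef_pos": TCP position; "eef_rot": TCP orientation; "wrist_force": force on the tool from outside, world axes, zero at the start; "moment": the same for the moment, N m; "finger_gap": finger opening in mm; "finger_force": force on a finger pad.
Only numpy, scipy, OpenCV 4.12 (cv2) and the standard library are available. Lean on these libraries where they do the work, as an engineer would, in place of code of your own. Each camera call takes 0.05 s, during which the arm holds its last target. There are 200 camera calls.

### The job

The practice jaw's base plate is lying loose on the raised ledge of its holder. Push the plate along with your fingers, squaring it up as needed, until both of its holes drop over the two locating pins and it lies flat on the bed. Only push it, gently: do not grip it or pick it up, leave everything else on the table where it is, and take the hand away at the end.

Things in the scene. Friction and masses are not known exactly. Their poses are not given: they have to be found in the camera images.
- model: Practice jaw fixed on a loose white base plate, 0.26 kg in all. Plate 110 (own x) x 90 (own y) x 12 mm; origin at the centre of its underside, z up; centre of mass 12 mm to -y. On its -y half a stone block (x +-32, y -44 to 0 mm, top 26 mm above the underside) carries a U-shaped jaw, teeth up to 44 mm. It starts flat on the ledge, 60 to 80 mm to the seat's -y side, up to 14 mm off in x, turned up to 0.2 rad.
- hole_a (a point): One of the plate's two round through holes, 14 mm diameter, at the plate's own (-42, 0) mm; the point is at the hole's lower mouth.
- hole_b (a point): The other hole, 14 mm diameter, at the plate's own (+42, 0) mm; the point is at the hole's lower mouth.
- seat (a point): Seat of the holder, a fixed slab (x +-100, y -190 to +110 mm from here): midway between the pins, on the lower bed, 20 mm above the table. z up, axes along the holder. The plate is home with its origin here and its axes along these. Slid along +y it rides off the ledge over the pin tips; within about 2.5 mm and 0.05 rad of home it drops 8 mm onto the bed. Sliding takes 2 to 4 N; the pins then stop it.
- pin_a (a point): Foot of one locating pin, on the bed at the seat's (-42, 0) mm: steel, 9 mm diameter, 7.2 mm high, tapered tip. It goes into hole_a.
- pin_b (a point): Foot of the other, equal pin, at the seat's (+42, 0) mm. It goes into hole_b.
- ledge (a point): Middle of the edge of the raised ledge, at its top: seat (0, -48) mm, 8 mm above the bed, 0.8 mm above the pin tips. The ledge reaches from here to y = -190 mm, over the holder's whole width. When the plate is home its -y edge is 3 mm clear of this edge and its top stands 4 mm above the ledge.
- bur_block: white block 45 x 22 x 16 mm with fine burs standing in it, on the holder's bed beyond the pins (bystander, origin under its centre)
- cup: paper cup, 72 mm across, 85 mm high, on the table (bystander, origin under its centre)
- bottle: water bottle, 62 mm across, 190 mm high (bystander, origin under its centre)
- phone: black phone lying flat, 150 x 73 x 8 mm (bystander, origin under its centre)
- mirror: steel mouth mirror lying flat, 160 mm long, 8 mm thick (bystander; origin on its handle, long axis x)
- spare_jaw: second jaw on a stone block 64 x 44 mm without a plate, lying on the table (bystander, origin under its centre)
Things that resemble listed ones, but are neither listed nor needed, are in the scene too. Of the things shaped like the model, the white one is meant.

How it is judged (in metres and radians):
At the end, for the whole second after the job is handed in: The plate lies flat on the lower bed with both holes over the pins: origin within 5 mm of the seat sideways and 1.8 mm of the bed in height, tilt under 0.03 rad, turned less than 0.1 rad from the holder, at rest (horizontal distance between model and seat below 0.005 m and z of model in the frame of seat between -0.002 and 0.0018 m and angle between model's own z axis and vertical below 0.03 rad and angle between the x axis of model and the x axis of seat, either way round below 0.1 rad and linear speed of model below 0.02 m/s); the robot touches nothing.
It fails at once if the jaw's plate is lifted (more than 8 mm above the ledge) or tipped by more than 0.3 rad (z of model in the frame of seat above 0.016 m or angle between model's own z axis and vertical above 0.3 rad).
It fails at once if the jaw or its plate is gripped or forced: more than 38 N from the fingers (contact force between model and the fingers above 38 N).
It fails at once if a bystander is moved by more than 15 mm (distance of any of bur_block, cup, bottle, phone, mirror, spare_jaw from where it was at the start of the episode above 0.015 m).
It also fails if it takes over 58 s, if anything falls off the work surface, if the arm or the gripper's body presses on something with over 40 N, if the wrist force passes 120 N, or if a joint passes its speed limit or range.

## Working session

There is one attempt and no reset: what is moved stays moved. The work goes in short steps, Python scripts to look and compute and a tool call to move; the robot and the scene stay as the last step left them, time stands still between calls to the robot, and variables do not carry over. Pictures are saved under pics/ and viewed, at most 10 in all, crops included, and the job is handed in when it is done.

Besides the shell and the picture viewer there is one more tool, called after "Request:" as name([rows], argument=value, ...), one row to a line, values as JSON. carry_out: Moves the arm, as the interface text tells. Its arguments: {"type":"object","properties":{"deltas":{"type":"array"},"newtons":{"type":"number"}},"required":["deltas"]}

```bash
mkdir -p pics; cat > h.py <<'E'
import numpy as np, cv2
from cell import read_state, viewer, manip, models
def cam(n):
    p=viewer.camera_params(n); f=192/np.tan(np.radians(p['fovy'])/2); return p,f
def R_of(p):
    a=np.array(p['attitude'],float)
    if a.shape==(3,3): return a
    from scipy.spatial.transform import Rotation as Ro
    return Ro.from_euler('xyz',a).as_matrix() if a.size==3 else Ro.from_quat(a).as_matrix()
def ray(n,u,v):
    p,f=cam(n); d=np.array([(u-p['cx'])/f,(v-p['cy'])/f]); s=d.copy()
    for _ in range(20): s=d/(1+p['k1']*(s@s))
    return np.array(p['eye']), R_of(p)@np.array([s[0],-s[1],-1])
def at(n,u,v,z):
    e,d=ray(n,u,v); return e+d*(z-e[2])/d[2]
def proj(n,P):
    p,f=cam(n); c=R_of(p).T@(np.array(P,float)-np.array(p['eye'])); s=np.array([c[0],-c[1]])/-c[2]
    s=s*(1+p['k1']*(s@s)); return s*f+[p['cx'],p['cy']]
E
python3 - <<'E'
from h import *
for n in('scene','top'):
    print(n,viewer.camera_params(n)); im=viewer.camera(n); cv2.imwrite(f'pics/{n}0.png',im[...,::-1])
    for l in('model','hole_a','seat','pin_a','ledge','bur_block','spare_jaw'):
        try: print(l,[(round(r['p'],2),[int(x) for x in r['box']]) for r in models.cut_out(n,l)])
        except Exception as e: print(l,e)
s=read_state();print(s)
E
```

```text
scene {'fovy': 45.58605550963918, 'cx': 258.95540089962583, 'cy': 190.39397003157575, 'k1': -0.11775626444311992, 'eye': array([1179.00022821, -162.6153274 , 1066.90024231]), 'attitude': array([0.58976892, 0.01532745, 1.17311525])}
model [(0.96, [200, 201, 250, 244]), (0.84, [160, 139, 204, 179]), (0.71, [112, 178, 157, 216]), (0.66, [222, 122, 263, 159])]
hole_a [(0.84, [201, 201, 252, 247]), (0.7, [107, 175, 160, 215]), (0.67, [224, 124, 265, 157]), (0.56, [159, 144, 204, 182])]
seat [(0.61, [169, 173, 303, 282])]
pin_a [(0.92, [168, 175, 302, 286]), (0.27, [199, 201, 249, 247])]
ledge [(0.75, [167, 175, 303, 280])]
bur_block [(0.72, [262, 177, 272, 191]), (0.67, [166, 177, 301, 280])]
spare_jaw [(0.69, [322, 154, 343, 177]), (0.25, [169, 175, 304, 280])]
top {'fovy': 45.149314141391045, 'cx': 259.09082749485935, 'cy': 190.09148143833627, 'k1': -0.04284284465572454, 'eye': array([ 472.33671114,   79.80970517, 1160.89499059]), 'attitude': array([ 0.07866032,  0.01570277, -1.56625184])}
model [(0.95, [227, 258, 273, 314]), (0.86, [298, 254, 356, 311]), (0.7, [296, 156, 332, 201]), (0
[... 418 characters left out ...]
, 129, 369, 224])]
{'clock': 0.8, 'joints': array([-1.18456518e+00,  2.99897144e-01,  1.52100334e+00, -3.33889120e-05,
        1.32069140e+00, -6.65953834e-02]), 'qd': array([-0.0010861 ,  0.00025236,  0.00140347,  0.00232689,  0.00153037,
       -0.00211626]), 'effort': array([-2.04537952e-03, -5.31639504e+01, -3.52904212e+01,  7.07437447e-02,
        2.12881446e-02, -1.28873228e-05]), 'eef_pos': array([ 240.61811518, -494.56301154,  205.44573296]), 'eef_rot': array([-3.14159127e+00,  3.23293428e-05,  4.52834791e-01]), 'wrist_force': array([-0.61179572,  0.63507421, -0.24893513]), 'moment': array([ 0.00844803, -0.01017958,  0.00359612]), 'finger_force': 0.0, 'finger_gap': 93.99844307550697}
```

```bash
python3 - <<'E'
import cv2
a=cv2.imread('pics/top0.png');b=cv2.imread('pics/scene0.png')
cv2.imwrite('pics/top_c.png',cv2.resize(a[85:325,140:440],(750,600),interpolation=cv2.INTER_CUBIC))
cv2.imwrite('pics/hold.png',cv2.resize(a[120:235,230:380],(780,598),interpolation=cv2.INTER_CUBIC))
E
```

```text
(no output)
```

View pics/top_c.png

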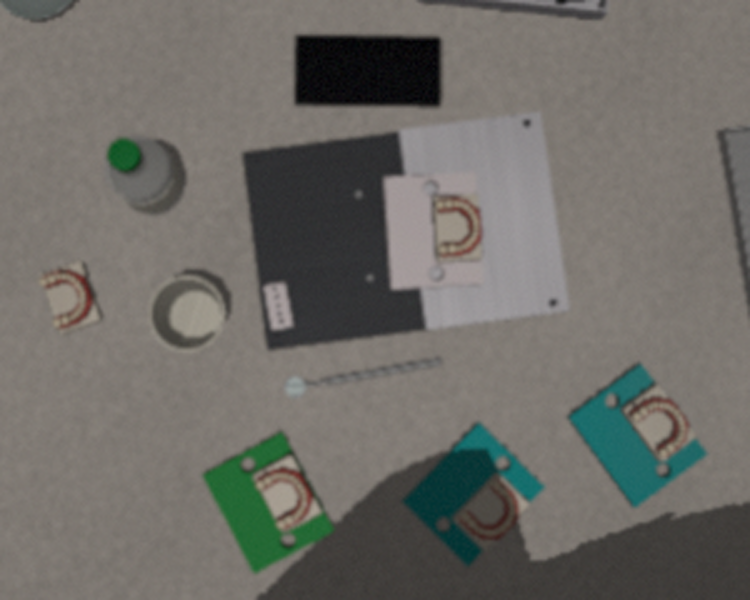

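View pics/hold.png

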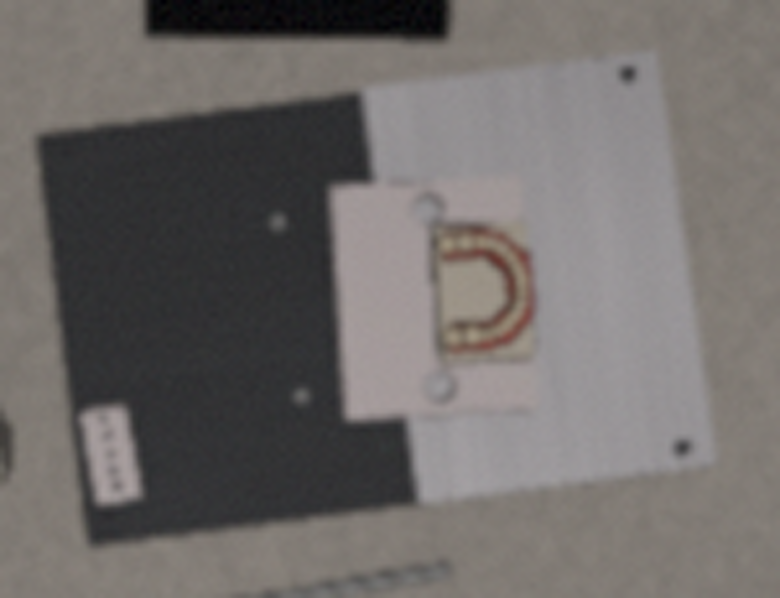

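View pics/scene0.png

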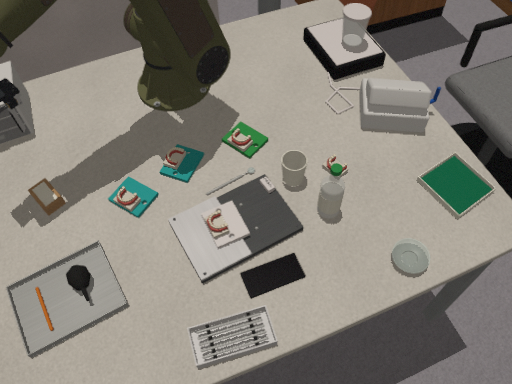

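The candidates in the top picture are white at (315,178), teal at (395,257), teal at (327,283) and green at (250,287). Only the white one is white and lies on the holder's ledge, so it is the model, and the enlarged crop confirms this. In the crop, the pin tips are at about (278,222) and (302,396), and the hole mouths at (428,208) and (440,387).

```bash
cat >> h.py <<'E'
def fit(n,X,Z,uv,x0):
    # planar pose (x,y,yaw) of points X (local xy) at heights Z
    from scipy.optimize import least_squares
    def r(q):
        c,s=np.cos(q[2]),np.sin(q[2])
        return np.ravel([proj(n,[q[0]+c*a-s*b,q[1]+s*a+c*b,z])-u for (a,b),z,u in zip(X,Z,uv)])
    o=least_squares(r,x0); return o.x,np.abs(o.fun).max()
def plate(n='top',z=28.,x0=(490,10,.07),c=None):
    # white plate corners by colour threshold
    im=viewer.camera(n); hs=[m for m in models.cut_out(n,'model')]
    return im,hs
E
python3 - <<'E'
from h import *
g=lambda L:[(230+x/5.2,120+y/5.2) for x,y in L]
pins=g([(278,222),(302,396)]); holes=g([(428,208),(440,387)])
# holder corners: bed far corners z20, ledge z28
hc=g([(40,136),(92,545),(657,52),(714,463)])
X=[(42,0),(-42,0),(100,110),(-100,110),(100,-190),(-100,-190)]
S,e=fit('top',X,[27.2,27.2,20,20,28,28],pins+hc,(490,80,.14)); print('seat',S,e)
print('pins only',fit('top',X[:2],[27.2]*2,pins,(490,80,.14)))
pc=g([(330,185),(345,421),(522,178),(540,412)])
Xp=[(42,0),(-42,0),(55,45),(-55,45),(55,-45),(-55,-45)]
P,e=fit('top',Xp,[40]*6,holes+pc,(490,10,.07)); print('plate',P,e)
print('holes only',fit('top',Xp[:2],[40]*2,holes,(490,10,.07)))
d=P[:2]-S[:2];c,s=np.cos(S[2]),np.sin(S[2]);print('rel',c*d[0]+s*d[1],-s*d[0]+c*d[1],P[2]-S[2])
for n,u,v in[('top',150/2.5+140,190/2.5+85),('top',340/2.5+140,375/2.5+85)]: print(at(n,u,v,0))
E
```

```text
seat [5.88694898e+02 3.18410133e+01 1.32846674e-01] 0.9696200124749339
pins only (array([5.88354901e+02, 3.23723601e+01, 1.36260890e-01]), np.float64(0.06990079969685326))
plate [ 5.92263146e+02 -3.46587112e+01  5.75109989e-02] 0.43495070228851773
holes only (array([ 5.92673638e+02, -3.45762335e+01,  6.16524606e-02]), np.float64(0.10255859264464107))
rel -5.271497868864211 -66.38642223529 -0.075335675317428
[637.44527524 249.00673196   0.        ]
[451.18512181  55.62622291   0.        ]
```

```bash
cat >> h.py <<'E'
S=np.array([588.5,32.1,.134])
def go(x,y,z,yaw=S[2]+np.pi/2):
    s=read_state();p=s['eef_pos'];w=s['eef_rot'][2];c,n=np.cos(S[2]),np.sin(S[2])
    d=np.array([S[0]+c*x-n*y,S[1]+n*x+c*y,z])-p
    print('dp',np.round([np.cos(w)*d[0]+np.sin(w)*d[1],np.sin(w)*d[0]-np.cos(w)*d[1],-d[2]],2),'roll',round(np.degrees(w-yaw),2))
def rel(P):
    d=P[:2]-S[:2];c,s=np.cos(S[2]),np.sin(S[2]);return np.round([c*d[0]+s*d[1],-s*d[0]+c*d[1],P[2]-S[2]],3)
E
python3 -c "
from h import *
go(-5,-150,205)"
```

```text
dp [ 4.9148e+02 -1.8050e+02  4.5000e-01] roll -71.73
```

Request:
carry_out([
  {"dp": [41, -15, 0], "roll": -6, "gripper": 0.49},
  {"dp": [82, -30, 0], "roll": -12, "gripper": 0.49},
  {"dp": [123, -45, 0], "roll": -18, "gripper": 0.49},
  {"dp": [164, -60, 0], "roll": -24, "gripper": 0.49},
  {"dp": [205, -75, 0], "roll": -30, "gripper": 0.49},
  {"dp": [246, -90, 0], "roll": -36, "gripper": 0.49},
  {"dp": [287, -105, 0], "roll": -42, "gripper": 0.49},
  {"dp": [328, -120, 0], "roll": -48, "gripper": 0.49},
  {"dp": [369, -135, 0], "roll": -54, "gripper": 0.49},
  {"dp": [410, -150, 0], "roll": -60, "gripper": 0.49},
  {"dp": [440, -161, 0], "roll": -66, "gripper": 0.49},
  {"dp": [465, -170, 0], "roll": -71.7, "gripper": 0.49},
])

```text
clock: 1.8
eef_pos: [585.8, -136.0, 205.5]
eef_rot: [3.141, 0.0, 1.71]
wrist_force: [0.0, 0.3, 0.6]
finger_gap: 70.1
finger_force: 0.0
```

```bash
python3 -c "
from h import *
print(read_state()['finger_gap']);go(-5,-150,31)"
```

```text
70.14034794574778
dp [ 16.14  20.27 174.49] roll 0.3
```

Request:
carry_out([
  {"dp": [16, 20, 0], "roll": 0, "gripper": 0.49},
  {"dp": [16, 20, 30], "roll": 0, "gripper": 0.49},
  {"dp": [16, 20, 60], "roll": 0, "gripper": 0.49},
  {"dp": [16, 20, 90], "roll": 0, "gripper": 0.49},
  {"dp": [16, 20, 120], "roll": 0, "gripper": 0.49},
  {"dp": [16, 20, 145], "roll": 0, "gripper": 0.49},
  {"dp": [16, 20, 155], "roll": 0, "gripper": 0.49},
  {"dp": [16, 20, 155], "roll": 0, "gripper": 0.49},
  {"dp": [16, 20, 155], "roll": 0, "gripper": 0.49},
])

```text
clock: 2.55
eef_pos: [602.5, -119.9, 51.3]
eef_rot: [3.141, 0.0, 1.704]
wrist_force: [0.4, -0.7, 0.9]
finger_gap: 69.8
finger_force: 0.0
```

```bash
python3 -c "
from h import *
go(-5,-150,31.5)
cv2.imwrite('pics/d1.png',cv2.resize(viewer.camera('scene')[160:290,150:320],(784,600),interpolation=cv2.INTER_CUBIC)[...,::-1])"
```

```text
dp [ 2.48  1.44 19.83] roll -0.04
```

View pics/d1.png

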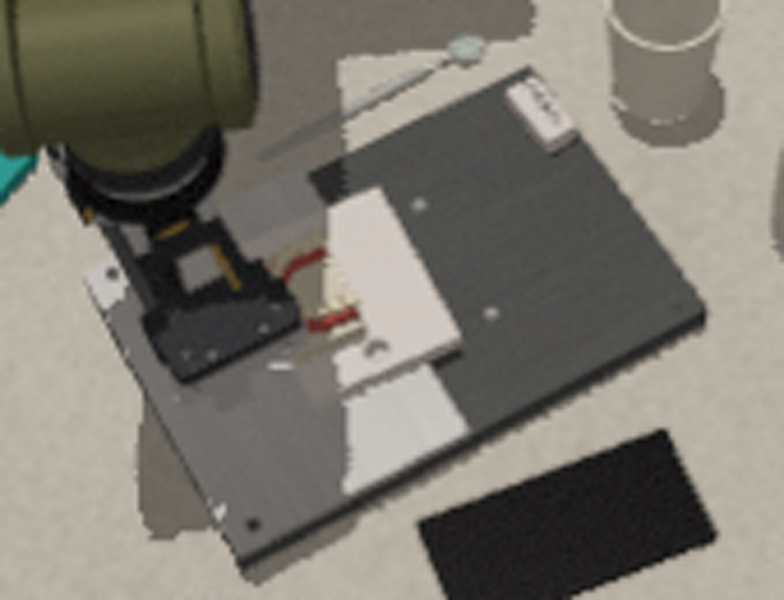

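The open fingers stand behind the plate, near (280,365), clear of it. I'll lower them and square the plate.

Request:
carry_out([
  {"dp": [2, 1, 8], "roll": 0, "gripper": 0.49},
  {"dp": [2, 1, 14], "roll": 0, "gripper": 0.49},
  {"dp": [2, 1, 18], "roll": 0, "gripper": 0.49},
  {"dp": [2, 1, 20], "roll": 0, "gripper": 0.49},
  {"dp": [7, 1, 20], "roll": 0, "gripper": 0.49},
  {"dp": [12, 1, 20], "roll": 0, "gripper": 0.49},
  {"dp": [17, 1, 20], "roll": 0, "gripper": 0.49},
  {"dp": [20, 1, 20], "roll": 0, "gripper": 0.49},
  {"dp": [22, 1, 20], "roll": 0, "gripper": 0.49},
  {"dp": [24, 1, 20], "roll": 0, "gripper": 0.49},
  {"dp": [26, 1, 20], "roll": 0, "gripper": 0.49},
  {"dp": [28, 1, 20], "roll": 0, "gripper": 0.49},
])

```text
clock: 3.6
eef_pos: [599.3, -91.7, 30.5]
eef_rot: [3.141, 0.0, 1.704]
wrist_force: [-0.0, 0.7, 0.2]
finger_gap: 69.9
finger_force: 0.0
```

Request:
carry_out([
  {"dp": [1.5, 0, 0], "roll": 0, "gripper": 0.49},
  {"dp": [3, 0, 0], "roll": 0, "gripper": 0.49},
  {"dp": [4.5, 0, 0], "roll": 0, "gripper": 0.49},
  {"dp": [6, 0, 0], "roll": 0, "gripper": 0.49},
  {"dp": [7, 0, 0], "roll": 0, "gripper": 0.49},
  {"dp": [8, 0, 0], "roll": 0, "gripper": 0.49},
  {"dp": [9, 0, 0], "roll": 0, "gripper": 0.49},
  {"dp": [9, 0, 0], "roll": 0, "gripper": 0.49},
])

```text
clock: 4.27
eef_pos: [598.1, -82.8, 30.5]
eef_rot: [-3.142, -0.0, 1.704]
wrist_force: [0.2, -0.4, 0.2]
finger_gap: 70.1
finger_force: 0.0
```

```bash
python3 -c "
from h import *
go(-5,-150,31.5)
cv2.imwrite('pics/d2.png',cv2.resize(viewer.camera('scene')[160:290,150:320],(784,600),interpolation=cv2.INTER_CUBIC)[...,::-1])"
```

```text
dp [-34.82   0.85  -1.03] roll -0.03
```

View pics/d2.png

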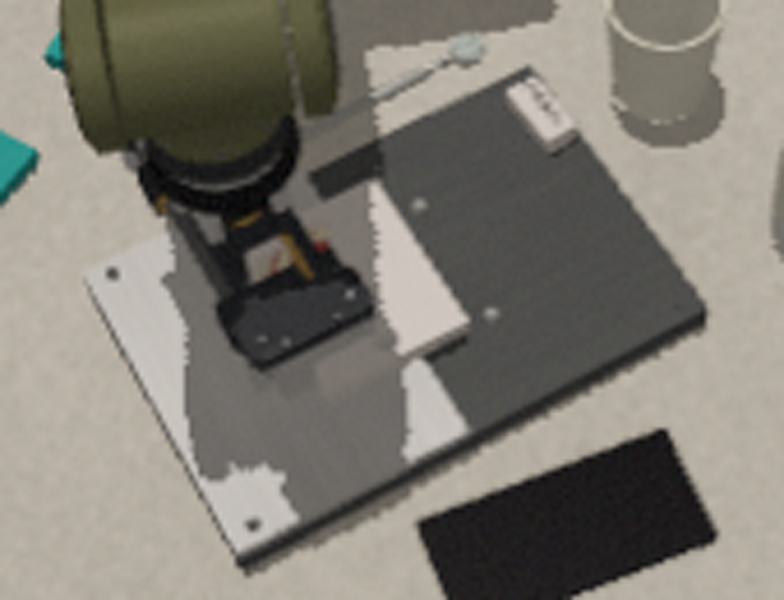

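Request:
carry_out([
  {"dp": [1, 0, 0], "roll": 0, "gripper": 0.49},
  {"dp": [2, 0, 0], "roll": 0, "gripper": 0.49},
  {"dp": [3, 0, 0], "roll": 0, "gripper": 0.49},
  {"dp": [4, 0, 0], "roll": 0, "gripper": 0.49},
  {"dp": [5, 0, 0], "roll": 0, "gripper": 0.49},
  {"dp": [6, 0, 0], "roll": 0, "gripper": 0.49},
  {"dp": [7, 0, 0], "roll": 0, "gripper": 0.49},
  {"dp": [8, 0, 0], "roll": 0, "gripper": 0.49},
  {"dp": [8, 0, 0], "roll": 0, "gripper": 0.49},
])

```text
clock: 5.07
eef_pos: [597.0, -74.8, 30.4]
eef_rot: [-3.142, -0.0, 1.704]
wrist_force: [-0.2, -1.0, -0.6]
finger_gap: 69.9
finger_force: 0.0
```

Request:
carry_out([
  {"dp": [-10, 0, 0], "roll": 0, "gripper": 0.49},
  {"dp": [-30, 0, -2], "roll": 0, "gripper": 0.49},
  {"dp": [-40, 0, -30], "roll": 0, "gripper": 0.49},
  {"dp": [-60, 0, -60], "roll": 0, "gripper": 0.49},
  {"dp": [-100, -10, -90], "roll": 0, "gripper": 0},
  {"dp": [-140, -20, -100], "roll": 0, "gripper": -0.5},
  {"dp": [-180, -40, -100], "roll": 0, "gripper": -1},
  {"dp": [-220, -60, -100], "roll": 0, "gripper": -1},
  {"dp": [-250, -80, -100], "roll": 0, "gripper": -1},
  {"dp": [-250, -80, -100], "roll": 0, "gripper": -1},
])

```text
clock: 5.9
eef_pos: [548.2, -339.1, 130.5]
eef_rot: [-3.141, 0.001, 1.7]
wrist_force: [-0.2, -0.3, 0.1]
finger_gap: 33.1
finger_force: 0.0
```

```bash
python3 -c "
from h import *
print(read_state()['finger_gap'])
cv2.imwrite('pics/d3.png',cv2.resize(viewer.camera('top')[120:235,230:380],(780,598),interpolation=cv2.INTER_CUBIC)[...,::-1])"
```

```text
33.06916092680878
```

View pics/d3.png

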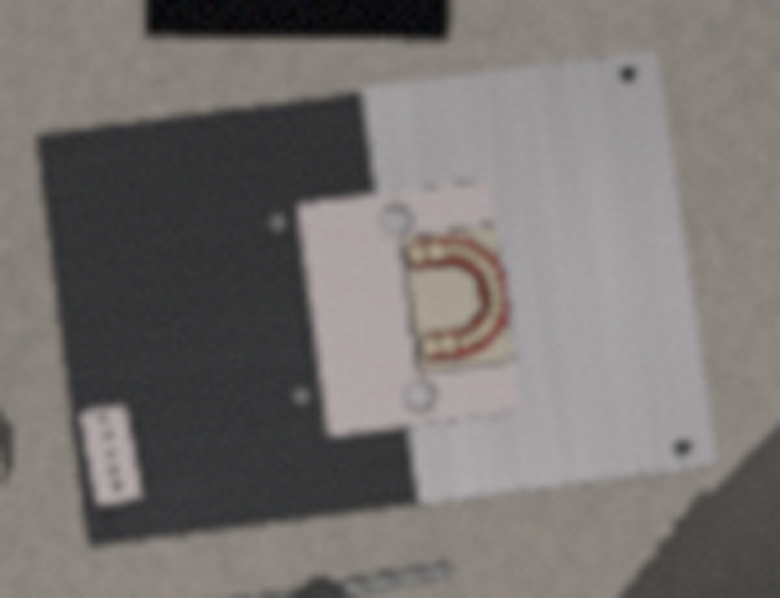

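The plate is now nearly square, with its holes at (397,220) and (422,397) and its front corners at (297,205) and (327,437).

```bash
cat >> h.py <<'E'
g=lambda L:[(230+x/5.2,120+y/5.2) for x,y in L]
Xp=[(42,0),(-42,0),(55,45),(-55,45),(55,-45),(-55,-45)]
E
python3 - <<'E'
from h import *
h=g([(397,220),(422,397)]);pc=g([(297,205),(327,437),(490,183),(517,412)])
print(rel(fit('top',Xp,[40]*6,h+pc,(590,0,.1))[0]),rel(fit('top',Xp[:2],[40]*2,h,(590,0,.1))[0]),rel(fit('top',Xp[2:],[40]*4,pc,(590,0,.1))[0]))
go(-95,-66,131)
E
```

```text
[-8.5050e+00 -5.3974e+01 -1.1000e-02] [-8.4060e+00 -5.4533e+01  2.0000e-03] [-8.5550e+00 -5.3694e+01 -1.3000e-02]
dp [295.61  -7.61  -0.72] roll -0.31
```

Request:
carry_out([
  {"dp": [30, -1, 0], "roll": 0, "gripper": -1},
  {"dp": [60, -2, 0], "roll": 0, "gripper": -1},
  {"dp": [95, -3, 0], "roll": 0, "gripper": -1},
  {"dp": [130, -4, 0], "roll": 0, "gripper": -1},
  {"dp": [165, -5, 0], "roll": 0, "gripper": -1},
  {"dp": [200, -6, 0], "roll": 0, "gripper": -1},
  {"dp": [235, -7, 0], "roll": 0, "gripper": -1},
  {"dp": [265, -8, 0], "roll": 0, "gripper": -1},
  {"dp": [285, -8, 0], "roll": 0, "gripper": -1},
  {"dp": [295, -8, 0], "roll": 0, "gripper": -1},
  {"dp": [295, -8, 0], "roll": 0, "gripper": -1},
  {"dp": [295, -8, 0], "roll": 0, "gripper": -1},
])

```text
clock: 6.95
eef_pos: [504.1, -42.2, 130.6]
eef_rot: [3.141, 0.0, 1.705]
wrist_force: [0.8, -0.3, -0.1]
finger_gap: 0.3
finger_force: 0.0
```

```bash
python3 -c "
from h import *
print(read_state()['finger_gap']);go(-92,-66,31)"
```

```text
0.27372621043669615
dp [-3.64  1.53 99.57] roll 0.02
```

Request:
carry_out([
  {"dp": [-3.6, 0, 30], "roll": 0, "gripper": -1},
  {"dp": [-3.6, 0, 60], "roll": 0, "gripper": -1},
  {"dp": [-3.6, 0, 85], "roll": 0, "gripper": -1},
  {"dp": [-3.6, 0, 96], "roll": 0, "gripper": -1},
  {"dp": [-3.6, 0, 99.5], "roll": 0, "gripper": -1},
  {"dp": [-3.6, 4, 99.5], "roll": 0, "gripper": -1},
  {"dp": [-3.6, 8, 99.5], "roll": 0, "gripper": -1},
  {"dp": [-3.6, 11, 99.5], "roll": 0, "gripper": -1},
  {"dp": [-3.6, 13, 99.5], "roll": 0, "gripper": -1},
  {"dp": [-3.6, 15, 99.5], "roll": 0, "gripper": -1},
])

```text
clock: 7.78
eef_pos: [520.0, -43.7, 31.7]
eef_rot: [3.14, 0.0, 1.704]
wrist_force: [0.0, 0.3, -0.0]
finger_gap: 0.5
finger_force: 0.0
```

Request:
carry_out([
  {"dp": [0, 1, 0], "roll": 0, "gripper": -1},
  {"dp": [0, 2, 0], "roll": 0, "gripper": -1},
  {"dp": [0, 3, 0], "roll": 0, "gripper": -1},
  {"dp": [0, 4, 0], "roll": 0, "gripper": -1},
  {"dp": [0, 5, 0], "roll": 0, "gripper": -1},
  {"dp": [0, 6, 0], "roll": 0, "gripper": -1},
  {"dp": [0, 7, 0], "roll": 0, "gripper": -1},
  {"dp": [0, 8, 0], "roll": 0, "gripper": -1},
  {"dp": [0, 8, 0], "roll": 0, "gripper": -1},
])

```text
clock: 8.53
eef_pos: [527.2, -42.6, 30.9]
eef_rot: [-3.141, -0.0, 1.704]
wrist_force: [-0.9, -0.6, 1.0]
finger_gap: 0.2
finger_force: 0.4
```

```bash
python3 -c "
from h import *
go(-67.5,-66,31)
cv2.imwrite('pics/d4.png',cv2.resize(viewer.camera('scene')[160:290,150:320],(784,600),interpolation=cv2.INTER_CUBIC)[...,::-1])"
```

```text
dp [-0.14  3.22 -0.09] roll -0.04
```

View pics/d4.png

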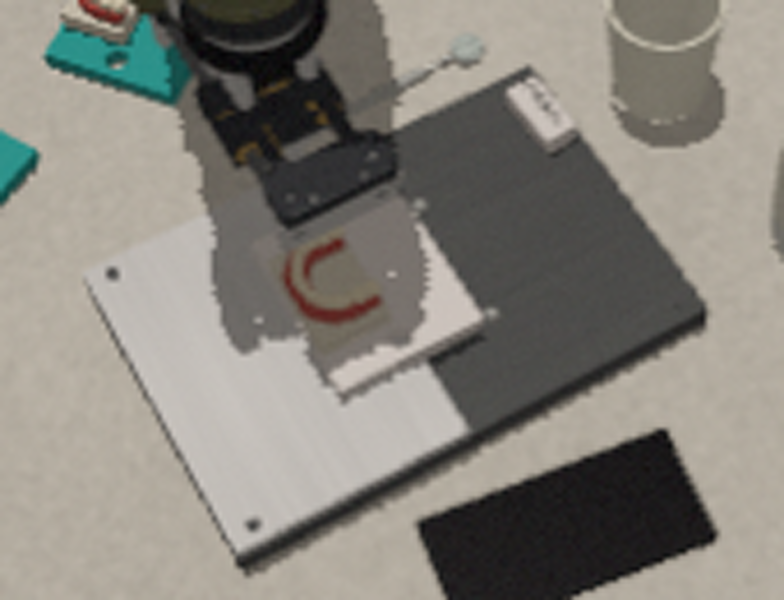

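The closed fingers press on the plate's -x side and the plate is following; its front corner is at (490,320). I'll push the remaining 3 mm, then back off and look.

Request:
carry_out([
  {"dp": [0, 1, 0], "roll": 0, "gripper": -1},
  {"dp": [0, 2, 0], "roll": 0, "gripper": -1},
  {"dp": [0, 3, 0], "roll": 0, "gripper": -1},
  {"dp": [0, 3.2, 0], "roll": 0, "gripper": -1},
  {"dp": [0, 3.2, 0], "roll": 0, "gripper": -1},
])

```text
clock: 9.0
eef_pos: [530.4, -42.2, 30.9]
eef_rot: [3.142, -0.0, 1.704]
wrist_force: [-0.5, -0.1, 1.9]
finger_gap: 0.6
finger_force: 0.4
```

Request:
carry_out([
  {"dp": [0, -8, 0], "roll": 0, "gripper": -1},
  {"dp": [0, -20, -5], "roll": 0, "gripper": -1},
  {"dp": [0, -20, -40], "roll": 0, "gripper": -1},
  {"dp": [-20, -20, -75], "roll": 0, "gripper": -0.5},
  {"dp": [-55, -10, -90], "roll": 0, "gripper": 0},
  {"dp": [-90, 10, -90], "roll": 0, "gripper": 0.49},
  {"dp": [-125, 30, -90], "roll": 0, "gripper": 0.49},
  {"dp": [-160, 50, -90], "roll": 0, "gripper": 0.49},
  {"dp": [-195, 67, -90], "roll": 0, "gripper": 0.49},
  {"dp": [-230, 67, -90], "roll": 0, "gripper": 0.49},
  {"dp": [-250, 67, -90], "roll": 0, "gripper": 0.49},
  {"dp": [-250, 67, -90], "roll": 0, "gripper": 0.49},
])

```text
clock: 10.0
eef_pos: [629.2, -285.0, 120.0]
eef_rot: [-3.141, 0.0, 1.701]
wrist_force: [-0.4, 0.1, 0.3]
finger_gap: 56.8
finger_force: 0.0
```

```bash
python3 -c "
from h import *
go(0,-140,60)
cv2.imwrite('pics/d5.png',cv2.resize(viewer.camera('top')[120:235,230:380],(780,598),interpolation=cv2.INTER_CUBIC)[...,::-1])"
```

```text
dp [179.72   1.3   60.02] roll -0.23
```

View pics/d5.png

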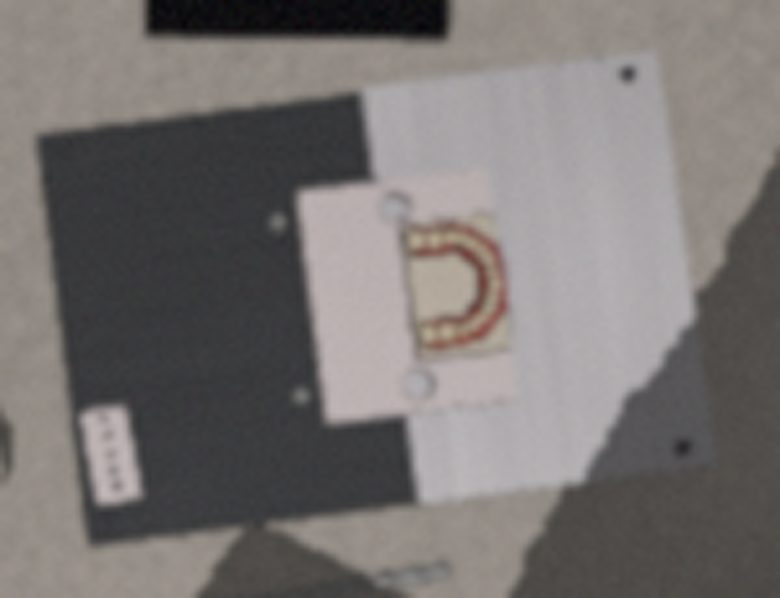

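The holes are now at (396,207) and (421,384), and the corners at (297,189), (325,423), (490,170) and (517,400).

```bash
python3 - <<'E'
from h import *
h=g([(396,207),(421,384)]);pc=g([(297,189),(325,423),(490,170),(517,400)])
print(rel(fit('top',Xp,[40]*6,h+pc,(590,0,.1))[0]),rel(fit('top',Xp[:2],[40]*2,h,(590,0,.1))[0]))
# refined pin blobs
im=cv2.imread('pics/d5.png',0).astype(float)
for x,y in((278,222),(302,396)):
    w=im[y-16:y+17,x-16:x+17];w=np.clip(w-np.median(w)-25,0,None);print(x-16+(w.sum(0)@np.arange(33))/w.sum(),y-16+(w.sum(1)@np.arange(33))/w.sum())
E
```

```text
[-2.1650e+00 -5.4541e+01 -1.8000e-02] [-2.2780e+00 -5.4912e+01  2.0000e-03]
277.61586314152413 221.61845515811302
301.35187353629976 395.3454332552693
```

Request:
carry_out([
  {"dp": [20, -30, 0], "roll": 0, "gripper": -1},
  {"dp": [45, -55, 0], "roll": 0, "gripper": -1},
  {"dp": [75, -75, 0], "roll": 0, "gripper": -1},
  {"dp": [110, -86, 0], "roll": 0, "gripper": -1},
  {"dp": [145, -86, 0], "roll": 0, "gripper": -1},
  {"dp": [180, -86, 0], "roll": 0, "gripper": -1},
  {"dp": [215, -86, 0], "roll": 0, "gripper": -1},
  {"dp": [240, -86, 0], "roll": 0, "gripper": -1},
  {"dp": [253, -86, 0], "roll": 0, "gripper": -1},
  {"dp": [253, -86, 20], "roll": 0, "gripper": -1},
  {"dp": [253, -86, 40], "roll": 0, "gripper": -1},
  {"dp": [253, -86, 40], "roll": 0, "gripper": -1},
])

```text
clock: 11.05
eef_pos: [509.1, -41.0, 78.1]
eef_rot: [-3.137, -0.001, 1.705]
wrist_force: [-0.5, -0.3, -0.8]
finger_gap: 0.7
finger_force: 0.0
```

```bash
python3 -c "
from h import *
print(read_state()['finger_gap']);go(-84,-66,31);go(-65.3,-66,31)"
```

```text
0.6575826534018959
dp [-4.13  4.44 47.12] roll 0.02
dp [-4.13 23.14 47.12] roll 0.02
```

Request:
carry_out([
  {"dp": [-4, 3, 25], "roll": 0, "gripper": -1},
  {"dp": [-4, 3, 42], "roll": 0, "gripper": -1},
  {"dp": [-4, 3, 48], "roll": 0, "gripper": -1},
  {"dp": [-4, 8, 48], "roll": 0, "gripper": -1},
  {"dp": [-4, 12, 48], "roll": 0, "gripper": -1},
  {"dp": [-4, 16, 48], "roll": 0, "gripper": -1},
  {"dp": [-4, 18, 48], "roll": 0, "gripper": -1},
  {"dp": [-4, 19, 48], "roll": 0, "gripper": -1},
  {"dp": [-4, 20, 48], "roll": 0, "gripper": -1},
  {"dp": [-4, 21, 48], "roll": 0, "gripper": -1},
  {"dp": [-4, 22, 48], "roll": 0, "gripper": -1},
  {"dp": [-4, 22, 48], "roll": 0, "gripper": -1},
])

```text
clock: 12.05
eef_pos: [533.4, -42.8, 33.0]
eef_rot: [-3.141, -0.0, 1.704]
wrist_force: [-1.3, -0.1, 1.5]
finger_gap: 0.4
finger_force: 1.0
```

```bash
python3 -c "
from h import *
go(-65.3,-66,31)"
```

```text
dp [ 0.87 -0.69  2.01] roll -0.03
```

Request:
carry_out([
  {"dp": [0, -8, 0], "roll": 0, "gripper": -1},
  {"dp": [0, -18, -5], "roll": 0, "gripper": -1},
  {"dp": [0, -20, -40], "roll": 0, "gripper": -1},
  {"dp": [-25, -20, -60], "roll": 0, "gripper": -1},
  {"dp": [-55, -20, -60], "roll": 0, "gripper": -0.5},
  {"dp": [-80, 0, -60], "roll": 0, "gripper": 0},
  {"dp": [-85, 30, -60], "roll": 0, "gripper": 0.49},
  {"dp": [-85, 55, -60], "roll": 0, "gripper": 0.49},
  {"dp": [-85, 64, -60], "roll": 0, "gripper": 0.49},
  {"dp": [-85, 64, -60], "roll": 0, "gripper": 0.49},
  {"dp": [-85, 64, -60], "roll": 0, "gripper": 0.49},
  {"dp": [-85, 64, -60], "roll": 0, "gripper": 0.49},
])

```text
clock: 13.05
eef_pos: [607.2, -118.5, 92.8]
eef_rot: [-3.141, -0.0, 1.704]
wrist_force: [0.6, 0.1, -0.6]
finger_gap: 50.4
finger_force: 0.0
```

```bash
python3 -c "
from h import *
print(read_state()['finger_gap']);go(0,-140,30.5)
cv2.imwrite('pics/d6.png',cv2.resize(viewer.camera('top')[120:235,230:380],(780,598),interpolation=cv2.INTER_CUBIC)[...,::-1])"
```

```text
50.425274814618504
dp [11.79  1.59 62.32] roll -0.04
```

View pics/d6.png

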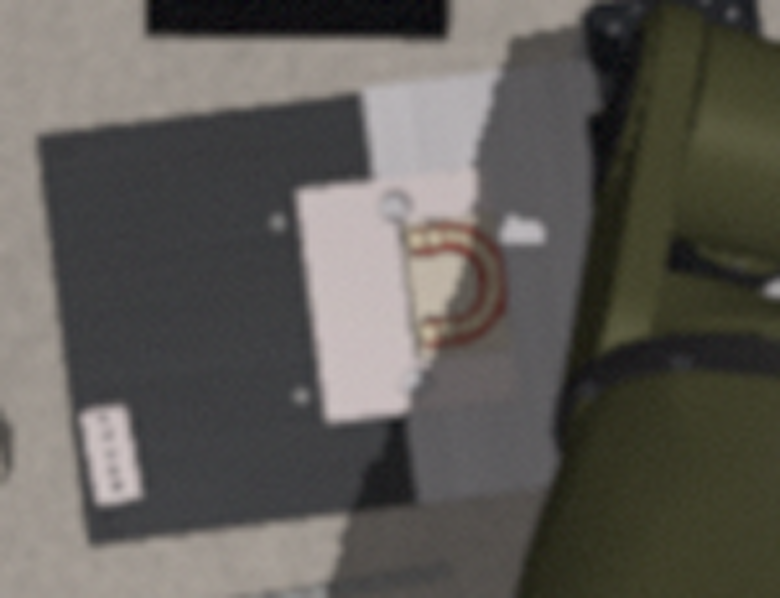

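```bash
python3 - <<'E'
from h import *
a,b,c=[cv2.imread(f'pics/{n}.png',0) for n in('d3','d5','d6')]
def m(A,B,x0,y0,x1,y1,k=45):
    t=A[y0:y1,x0:x1]; r=cv2.matchTemplate(B[y0-k:y1+k,x0-k:x1+k],t,cv2.TM_CCOEFF_NORMED); _,v,_,l=cv2.minMaxLoc(r); return l[0]-k,l[1]-k,round(v,3)
print('d5->d6 tophole',m(b,c,375,185,418,228,20),'frontcorners',m(b,c,282,172,330,205,20),m(b,c,305,400,345,440,20),'jaw',m(b,c,405,215,460,260,20))
print('d3->d5',m(a,b,375,198,418,241),m(a,b,305,414,345,454))
print('pinctrl',m(b,c,265,209,290,234,10))
E
```

```text
d5->d6 tophole (-1, 0, 0.886) frontcorners (-1, -1, 0.998) (0, -1, 0.999) jaw (-1, -1, 0.92)
d3->d5 (-1, -12, 0.92) (-1, -13, 0.995)
pinctrl (0, 0, 0.997)
```

The last nudge moved the plate only 0.4 mm: the closed fingers give along their closing line. About 1.8 mm of x error is left. I'll take it out during the final push by going slightly diagonally, with both fingers sticking to the rear edge.

Request:
carry_out([
  {"dp": [5, 0, 20], "roll": 0, "gripper": 0.49},
  {"dp": [5, 0, 40], "roll": 0, "gripper": 0.49},
  {"dp": [5, 0, 55], "roll": 0, "gripper": 0.49},
  {"dp": [5, 0, 61], "roll": 0, "gripper": 0.49},
  {"dp": [5, 0, 62], "roll": 0, "gripper": 0.49},
  {"dp": [12, 0, 62], "roll": 0, "gripper": 0.49},
  {"dp": [20, 0, 62], "roll": 0, "gripper": 0.49},
  {"dp": [28, 0, 62], "roll": 0, "gripper": 0.49},
  {"dp": [34, 0, 62], "roll": 0, "gripper": 0.49},
  {"dp": [38, 0, 62], "roll": 0, "gripper": 0.49},
  {"dp": [41, 0, 62], "roll": 0, "gripper": 0.49},
  {"dp": [42, 0, 62], "roll": 0, "gripper": 0.49},
])

```text
clock: 14.1
eef_pos: [602.6, -76.3, 31.1]
eef_rot: [3.141, 0.0, 1.705]
wrist_force: [-0.8, -0.4, 1.0]
finger_gap: 70.1
finger_force: 0.0
```

```bash
python3 -c "
from h import *
print(read_state()['finger_gap']);go(0,-70,30.5)"
```

```text
70.13515992951328
dp [39.31  0.5   0.64] roll -0.0
```

Request:
carry_out([
  {"dp": [1, 0, 0.5], "roll": 0, "gripper": 0.49},
  {"dp": [2, 0, 0.5], "roll": 0, "gripper": 0.49},
  {"dp": [4, 0.1, 0.5], "roll": 0, "gripper": 0.49},
  {"dp": [6, 0.2, 0.5], "roll": 0, "gripper": 0.49},
  {"dp": [8, 0.4, 0.5], "roll": 0, "gripper": 0.49},
  {"dp": [10, 0.6, 0.5], "roll": 0, "gripper": 0.49},
  {"dp": [12, 0.8, 0.5], "roll": 0, "gripper": 0.49},
  {"dp": [14, 1, 0.5], "roll": 0, "gripper": 0.49},
  {"dp": [16, 1.1, 0.5], "roll": 0, "gripper": 0.49},
  {"dp": [18, 1.3, 0.5], "roll": 0, "gripper": 0.49},
  {"dp": [19, 1.4, 0.5], "roll": 0, "gripper": 0.49},
  {"dp": [20, 1.5, 0.5], "roll": 0, "gripper": 0.49},
])

```text
clock: 15.1
eef_pos: [601.4, -56.7, 30.5]
eef_rot: [3.142, 0.0, 1.704]
wrist_force: [-0.6, -0.7, 1.0]
finger_gap: 69.9
finger_force: 0.6
```

```bash
python3 -c "
from h import *
go(0,-70,30.5)
cv2.imwrite('pics/d7.png',cv2.resize(viewer.camera('top')[120:235,230:380],(780,598),interpolation=cv2.INTER_CUBIC)[...,::-1])
a=cv2.imread('pics/d6.png',0);b=cv2.imread('pics/d7.png',0)
for x0,y0,x1,y1 in((282,172,330,205),(305,400,345,440)):
    r=cv2.matchTemplate(b[y0-20:y1+20,x0-80:x1+20],a[y0:y1,x0:x1],cv2.TM_CCOEFF_NORMED);_,v,_,l=cv2.minMaxLoc(r);print(l[0]-80,l[1]-20,v)
"
```

```text
dp [19.77 -0.93 -0.02] roll -0.03
-37 2 0.9974890947341919
-38 2 0.9879146814346313
```

The plate follows: it is now at x ≈ -0.3, y ≈ -37 and square. I'll continue.

Request:
carry_out([
  {"dp": [2, 0, 0], "roll": 0, "gripper": 0.49},
  {"dp": [4, 0, 0], "roll": 0, "gripper": 0.49},
  {"dp": [6, 0, 0], "roll": 0, "gripper": 0.49},
  {"dp": [8, 0, 0], "roll": 0, "gripper": 0.49},
  {"dp": [10, 0.1, 0], "roll": 0, "gripper": 0.49},
  {"dp": [12, 0.1, 0], "roll": 0, "gripper": 0.49},
  {"dp": [14, 0.1, 0], "roll": 0, "gripper": 0.49},
  {"dp": [16, 0.2, 0], "roll": 0, "gripper": 0.49},
  {"dp": [18, 0.2, 0], "roll": 0, "gripper": 0.49},
  {"dp": [20, 0.2, 0], "roll": 0, "gripper": 0.49},
  {"dp": [22, 0.3, 0], "roll": 0, "gripper": 0.49},
  {"dp": [23, 0.3, 0], "roll": 0, "gripper": 0.49},
])

```text
clock: 16.15
eef_pos: [598.6, -33.7, 30.4]
eef_rot: [-3.141, -0.0, 1.704]
wrist_force: [0.3, -1.0, -0.5]
finger_gap: 69.9
finger_force: 0.6
```

Request:
carry_out([
  {"dp": [1, 0, 0], "roll": 0, "gripper": 0.49},
  {"dp": [2, 0, 0], "roll": 0, "gripper": 0.49},
  {"dp": [3, 0, 0], "roll": 0, "gripper": 0.49},
  {"dp": [4, 0, 0], "roll": 0, "gripper": 0.49},
  {"dp": [5, 0, 0], "roll": 0, "gripper": 0.49},
  {"dp": [6, 0, 0], "roll": 0, "gripper": 0.49},
  {"dp": [7, 0, 0], "roll": 0, "gripper": 0.49},
  {"dp": [8, 0, 0], "roll": 0, "gripper": 0.49},
  {"dp": [9, 0, 0], "roll": 0, "gripper": 0.49},
  {"dp": [9, 0, 0], "roll": 0, "gripper": 0.49},
])

```text
clock: 16.98
eef_pos: [597.4, -24.9, 30.5]
eef_rot: [3.142, -0.0, 1.704]
wrist_force: [0.9, -0.5, 0.3]
finger_gap: 69.9
finger_force: 0.0
```

```bash
python3 -c "
from h import *
go(0,-53,30.5)
cv2.imwrite('pics/d8.png',cv2.resize(viewer.camera('top')[120:235,230:380],(780,598),interpolation=cv2.INTER_CUBIC)[...,::-1])
a=cv2.imread('pics/d6.png',0);b=cv2.imread('pics/d8.png',0)
for x0,y0,x1,y1 in((282,172,330,205),(305,400,345,440)):
    r=cv2.matchTemplate(b[y0-20:y1+40,x0-150:x1+20],a[y0:y1,x0:x1],cv2.TM_CCOEFF_NORMED);_,v,_,l=cv2.minMaxLoc(r);print(l[0]-150,l[1]-20,v)
"
```

```text
dp [ 4.7  -1.24 -0.01] roll -0.03
-105 11 0.998289167881012
-105 11 0.9966922998428345
```

Request:
carry_out([
  {"dp": [1, 0, 0], "roll": 0, "gripper": 0.49},
  {"dp": [1.6, 0, 0], "roll": 0, "gripper": 0.49},
  {"dp": [2.2, 0, 0], "roll": 0, "gripper": 0.49},
  {"dp": [2.8, 0, 0], "roll": 0, "gripper": 0.49},
  {"dp": [3.2, 0, 0], "roll": 0, "gripper": 0.49},
  {"dp": [3.6, 0, 0], "roll": 0, "gripper": 0.49},
  {"dp": [4, 0, 0], "roll": 0, "gripper": 0.49},
  {"dp": [4.4, 0, 0], "roll": 0, "gripper": 0.49},
  {"dp": [4.8, 0, 0], "roll": 0, "gripper": 0.49},
  {"dp": [4.8, 0, 0], "roll": 0, "gripper": 0.49},
])

```text
clock: 17.87
eef_pos: [596.8, -20.3, 30.5]
eef_rot: [3.142, 0.0, 1.704]
wrist_force: [1.1, -0.4, 0.0]
finger_gap: 69.8
finger_force: 0.1
```

```bash
python3 -c "
from h import *
s=read_state();print(s['wrist_force'],s['moment']);go(0,-53,30.5)
im=viewer.camera('top');sc=viewer.camera('scene')
cv2.imwrite('pics/d9.png',np.vstack([cv2.resize(im[130:220,230:370],(560,300)),cv2.resize(sc[165:285,160:310],(560,300))])[...,::-1])
"
```

```text
[ 1.06370444 -0.44918527  0.03253949] [-0.08509316 -0.06998787  0.03059321]
dp [ 0.06 -1.23 -0.04] roll -0.03
```

View pics/d9.png

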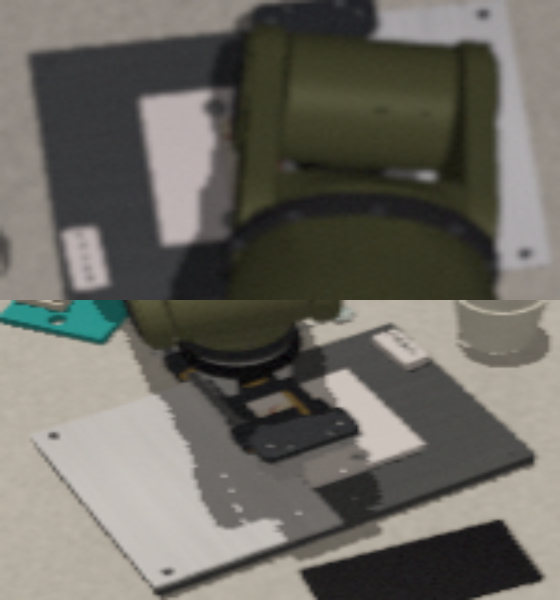

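I've used all the picture views, so I'll back off and check the drop numerically, comparing both cameras against a plate rendered at each height.

Request:
carry_out([
  {"dp": [-10, 0, 0], "roll": 0, "gripper": 0.49},
  {"dp": [-30, 0, -2], "roll": 0, "gripper": 0.49},
  {"dp": [-60, 0, -30], "roll": 0, "gripper": 0.49},
  {"dp": [-90, 0, -60], "roll": 0, "gripper": 0.49},
  {"dp": [-125, 0, -80], "roll": 0, "gripper": 0.49},
  {"dp": [-160, 0, -90], "roll": 0, "gripper": 0.49},
  {"dp": [-195, 0, -90], "roll": 0, "gripper": 0.49},
  {"dp": [-230, 0, -90], "roll": 0, "gripper": 0.49},
  {"dp": [-260, 0, -90], "roll": 0, "gripper": 0.49},
  {"dp": [-270, 0, -90], "roll": 0, "gripper": 0.49},
])

```text
clock: 18.8
eef_pos: [631.9, -292.8, 120.0]
eef_rot: [-3.141, 0.001, 1.701]
wrist_force: [0.9, -0.1, 0.3]
finger_gap: 70.2
finger_force: 0.0
```

```bash
cat > chk.py <<'E'
from h import *
from scipy.optimize import minimize
def corners(n,im):
    # white top of plate: front half quad corners via threshold; return front-left/right corners & front edge
    hsv=cv2.cvtColor(im,cv2.COLOR_RGB2HSV); return hsv
ims={n:cv2.cvtColor(viewer.camera(n),cv2.COLOR_RGB2GRAY).astype(np.float32) for n in('top','scene')}
for n in ims: cv2.imwrite(f'pics/chk_{n}.png',ims[n])
c,s=np.cos,np.sin
def cost(q,z,ns):
    # edge contrast: inside minus outside brightness along the front edge and the front halves of both sides (dark bed around)
    x,y,t=q; S2=S[2]; tot=0
    ox=S[0]+c(S2)*x-s(S2)*y; oy=S[1]+s(S2)*x+c(S2)*y; a=S2+t
    for n in ns:
        P=[];Q=[]
        for u in np.linspace(-52,52,40): P.append((u,43.2));Q.append((u,46.8 if True else 0))
        for v in np.linspace(-30,42,30):
            for sg in(-1,1): P.append((sg*53.2,v));Q.append((sg*56.8,v))
        f=lambda L:np.array([proj(n,[ox+c(a)*p-s(a)*r,oy+s(a)*p+c(a)*r,z]) for p,r in L],np.float32)
        A,B=f(P),f(Q)
        smp=lambda U:cv2.remap(ims[n],U[None,:,0].copy(),U[None,:,1].copy(),cv2.INTER_LINEAR)[0]
        d=np.clip(smp(A)-smp(B),-40,40); tot-=d.mean()
    return tot
for ns in(['top'],['scene']):
    for z in(32,40):
        best=min((minimize(cost,(x0,y0,0),args=(z,ns),method='Nelder-Mead',options=dict(initial_simplex=[(x0,y0,0),(x0+2,y0,0),(x0,y0+2,0),(x0,y0,.03)])) for x0 in(-3,0,3) for y0 in(-4,0,4)),key=lambda r:r.fun)
        print(ns,z,np.round(best.x,3),round(best.fun,2))
E
python3 chk.py
```

```text
[ WARN:0@6.040] global loadsave.cpp:1063 imwrite_ Unsupported depth image for selected encoder is fallbacked to CV_8U.
Traceback (most recent call last):
  File "chk.py", line 25, in <module>
    best=min((minimize(cost,(x0,y0,0),args=(z,ns),method='Nelder-Mead',options=dict(initial_simplex=[(x0,y0,0),(x0+2,y0,0),(x0,y0+2,0),(x0,y0,.03)])) for x0 in(-3,0,3) for y0 in(-4,0,4)),key=lambda r:r.fun)
  File "chk.py", line 25, in <genexpr>
    best=min((minimize(cost,(x0,y0,0),args=(z,ns),method='Nelder-Mead',options=dict(initial_simplex=[(x0,y0,0),(x0+2,y0,0),(x0,y0+2,0),(x0,y0,.03)])) for x0 in(-3,0,3) for y0 in(-4,0,4)),key=lambda r:r.fun)
              ~~~~~~~~^^^^^^^^^^^^^^^^^^^^^^^^^^^^^^^^^^^^^^^^^^^^^^^^^^^^^^^^^^^^^^^^^^^^^^^^^^^^^^^^^^^^^^^^^^^^^^^^^^^^^^^^^^^^^^^^^^^^^^^^^^^^^^^
  File "chk.py", line 19, in cost
    A,B=f(P),f(Q)
        ~^^^
  File "chk.py", line 18, in <lambda>
    f=lambda L:np.array([proj(n,[ox+c(a)*p-s(a)*r,oy+s(a)*p+c(a)*r,z]) for p,r in L],np.float32)
                         ~~~~^^^^^^^^^^^^^^^^^^^^^^^^^^^^^^^^^^^^^^^^^
  File "h.py", line 17, in proj
    p,f=cam(n); c=R_of(p).T@(np.array(P,float)-np.array(p['eye'])); s=np.array([c[0],-c[1]])/-c[2]
        ~~~^^^
  File "h.py", line 4, in cam
    p=viewer.camera_params(n); f=192/np.tan(np.radians(p['fovy'])/2); return p,f
ValueError: time passes only in moves, steps and waits
```

```bash
sed -i 's/^def cam(n):/from functools import lru_cache\n@lru_cache(None)\ndef cam(n):/' h.py
sed -i "s/^ims=.*/ims={n:cv2.imread(f'pics\/chk_{n}.png',0).astype(np.float32) for n in('top','scene')}/; /imwrite/d" chk.py
cat >> chk.py <<'E'
uv=[(150+x*170/784,160+y*130/600) for x,y in((491,313),(420,205))]
r,e=fit('scene',[(42,0),(-42,0)],[27.2]*2,uv,(588,32,.134)); print('seat seen by scene cam, in S:',rel(r),e)
E
python3 chk.py
```

```text
['top'] 32 [2.556 1.333 0.   ] -40.0
['top'] 40 [ 0.27   2.165 -0.018] -40.0
['scene'] 32 [3.439 2.904 0.006] -40.0
['scene'] 40 [ 7.294e+00 -1.117e+00 -5.000e-03] -40.0
seat seen by scene cam, in S: [ 7.175  2.706 -0.01 ] 0.11875081013016597
```

```bash
sed -i 's/-40,40/-150,150/; /^uv=/,$d' chk.py
cat >> chk.py <<'E'
# pins refined in full-res raw pics
for n,f,uv,w in(('top','top0',g([(277.6,221.6),(301.4,395.3)]),3),('scene','scene0',[(150+x*170/784,160+y*130/600) for x,y in((491,313),(420,205))],3)):
    im=cv2.imread(f'pics/{f}.png',0).astype(float);o=[]
    for u,v in uv:
        u,v=round(u-.4),round(v-.4);k=im[v-w:v+w+1,u-w:u+w+1];k=np.clip(k-np.median(k)-8,0,None);a=np.arange(-w,w+1)
        o.append((u+k.sum(0)@a/k.sum(),v+k.sum(1)@a/k.sum()))
    r,e=fit(n,[(42,0),(-42,0)],[27]*2,o,(588,32,.134)); print('seat by',n,'in S:',rel(r),round(e,2))
E
python3 chk.py
```

```text
['top'] 32 [ 1.485e+00  1.461e+00 -1.000e-03] -65.13
['top'] 40 [ 0.676  1.508 -0.002] -66.59
['scene'] 32 [4.247e+00 3.063e+00 1.000e-03] -75.07
['scene'] 40 [8.654e+00 4.790e-01 1.000e-03] -75.67
seat by top in S: [ 1.197  1.433 -0.   ] 0.08
seat by scene in S: [ 5.021e+00  2.276e+00 -3.000e-03] 0.0
```

At z = 32 (dropped), both cameras put the plate within 1 mm of the seat and square. At z = 40 they disagree by 4 mm. The plate has dropped and the hand is clear.

```bash
python3 -c "
from cell import manip
print(manip.sign_off())"
```

```text
the job is handed in; nothing more can be done
None
```

I pushed the plate home and handed the job in: by my camera check it lies on the bed with both holes over the pins, within about 1 mm of the seat and square. The hand was clear of everything at about 19 s, but the hand-in returned no verdict.

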